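Reset the tripped breaker on the bench power box and shut its dust cover

TASK

One of the four breakers on top of the bench power box has tripped: its button stands out further than the others. With closed fingertips press that button gently, straight down, fully home, without touching the other three breakers; then push the box's hinged dust cover over and down until it is fully shut, and withdraw. Do not force anything, do not grasp or lift anything, and leave the tools and parts around the box where they are.

Things in the scene. Friction and masses are not known exactly. Their poses are not given: they have to be found in the camera images.
- power_box: grey steel box, 120 (x) x 190 (y) x 75 mm high, fixed, turned a little about z. Origin: centre of its underside; x to its back (away from the robot), y along the breakers. Flat top panel; breaker row at x = -22 mm; a 16 mm high hinge rail at x = +20 mm. Round outlets stand out 12 mm in front; the supply lead reaches x = +116 mm at the back, at most 51 mm high.
- cover_hinge (a point): middle of the dust cover's hinge axis, 90 mm above the worktop, 42 mm behind the row of breakers; the axis runs along the box's y
- cover_edge (a point): middle of the cover's free edge, 72 mm from the hinge axis. The cover is a grey hood of 2 mm plate, 72 mm deep, 180 mm wide (y), with a 14 mm skirt on its free edge and sides. At the start it leans back, open, its edge 40 to 56 mm behind and 45 to 60 mm above the hinge axis; push its back from behind.
- dust_cover (a joint): cover angle, rad: 0 = shut, lying level over the breakers, its top 91 mm above the worktop and its skirt on the panel; pi/2 upright; grows as it opens, stop at 2.6. Its hinge is stiff: the cover stays where it is left, 1 to 2 N at the free edge moves it, and shuts on soft rubber bumpers.
- breaker_a_button (a joint): travel of this breaker's button, m: 0 = tripped, standing out 11 mm above its neck; 0.008 = fully home (set), standing out 3 mm. Straight down; a press of 3 to 4 N moves it, it stays where it is left and meets a firm stop at 0.008.
- breaker_a: breaker: a 21 mm hexagon nut, a 16 mm neck 6 mm high and a black button 12 mm across, upright on the box's top panel. Origin: centre of the nut's underside, 75 mm above the worktop; the button's top face is 17 mm above it when tripped, 9 mm when home. The four breakers stand 40 mm apart in a row along the box's y, in any order of letters.
- breaker_b_button (a joint): travel of this breaker's button, m: 0 = tripped, standing out 11 mm above its neck; 0.008 = fully home (set), standing out 3 mm. Straight down; a press of 3 to 4 N moves it, it stays where it is left and meets a firm stop at 0.008.
- breaker_b: breaker: a 21 mm hexagon nut, a 16 mm neck 6 mm high and a black button 12 mm across, upright on the box's top panel. Origin: centre of the nut's underside, 75 mm above the worktop; the button's top face is 17 mm above it when tripped, 9 mm when home. The four breakers stand 40 mm apart in a row along the box's y, in any order of letters.
- breaker_c_button (a joint): travel of this breaker's button, m: 0 = tripped, standing out 11 mm above its neck; 0.008 = fully home (set), standing out 3 mm. Straight down; a press of 3 to 4 N moves it, it stays where it is left and meets a firm stop at 0.008.
- breaker_c: breaker: a 21 mm hexagon nut, a 16 mm neck 6 mm high and a black button 12 mm across, upright on the box's top panel. Origin: centre of the nut's underside, 75 mm above the worktop; the button's top face is 17 mm above it when tripped, 9 mm when home. The four breakers stand 40 mm apart in a row along the box's y, in any order of letters.
- breaker_d_button (a joint): travel of this breaker's button, m: 0 = tripped, standing out 11 mm above its neck; 0.008 = fully home (set), standing out 3 mm. Straight down; a press of 3 to 4 N moves it, it stays where it is left and meets a firm stop at 0.008.
- breaker_d: breaker: a 21 mm hexagon nut, a 16 mm neck 6 mm high and a black button 12 mm across, upright on the box's top panel. Origin: centre of the nut's underside, 75 mm above the worktop; the button's top face is 17 mm above it when tripped, 9 mm when home. The four breakers stand 40 mm apart in a row along the box's y, in any order of letters.
- driver: screwdriver with a red handle, 200 x 27 mm, lying in front of the box; loose, a bystander to be left alone. Origin: centre of its underside at rest.
- tape_measure: pocket tape measure, 34 x 76 x 66 mm high, right of the box; loose, a bystander to be left alone. Origin: centre of its underside at rest.
- spanner: steel combination spanner, 219 x 32 x 10 mm, lying right of the box towards the back; loose, a bystander to be left alone. Origin: centre of its underside at rest.
- big_nut: hexagon nut, 30 x 34 x 15 mm, right of the box; loose, a bystander to be left alone. Origin: centre of its underside at rest.
- bolt: hexagon bolt, 68 mm long, 21 mm head, lying to the right and in front of the box; loose, a bystander to be left alone. Origin: centre of its underside at rest.

How it is judged (in metres and radians):
On the way, in this order (a step that is already met when the one before it is completed fails the run):
1. the tripped breaker's button is pressed home while the cover is still open (value of joint breaker_c_button above 0.007 m and value of joint dust_cover above 1.2 rad), for 0.2 s.
2. the dust cover is shut (value of joint dust_cover below 0.06 rad), for 0.2 s.
At the end, for the whole second after the job is handed in: The tripped button and the three others are home (within 1 mm of the 8 mm travel), the cover is shut (within 0.06 rad, 4 mm at its edge), and every bystander is within 15 mm of its start (value of joint each of breaker_c_button, breaker_a_button, breaker_b_button, breaker_d_button above 0.007 m and value of joint dust_cover below 0.06 rad and distance of each of driver, tape_measure, spanner, big_nut, bolt from where it was at the start of the episode below 0.015 m); the robot touches nothing.
It fails at once if another breaker is touched (contact force between any of the fingers, the arm and breaker_a above 0.5 N or contact force between any of the fingers, the arm and breaker_b above 0.5 N or contact force between any of the fingers, the arm and breaker_d above 0.5 N).
It fails at once if the tripped breaker is pressed with more than 30 N (contact force between the fingers and breaker_c above 30 N).
It fails at once if the box or its cover is pushed with more than 40 N (contact force between any of the fingers, the arm and power_box above 40 N).
It fails at once if a bystander is lifted, carried or knocked away (more than 20 mm) (distance of any of driver, tape_measure, spanner, big_nut, bolt from where it was at the start of the episode above 0.02 m).
It also fails if it takes over 42 s, if anything falls off the work surface, if the arm or the gripper's body presses on something with over 40 N, if the wrist force passes 120 N, or if a joint passes its speed limit or range.

ROBOT

A 6-joint arm with a two-finger parallel gripper is mounted at the origin on a cart in front of the work surface, level with it; the furniture and walls round the work are solid. World frame = base frame: x ahead of the robot, y to its left, z up, the work surface at z = 0. Lengths are in mm, angles in rad, forces in N, time in s.
With the tool pointing down it reaches from about 275 to 1000 mm from the base axis. Payload 8.4 kg.
Tool frame: the origin (TCP) lies between the finger pads; the fingertips stand r.finger_overhang ahead of it and the grasp point (between the pads) is the TCP (r.finger_overhang is the distance from the TCP to the fingertips, in mm); z points along the fingers, y is the line along which they close (so a half turn about z gives the same grasp; the last joint's range is limited). The gripper opens to 85 mm and grips with 20 to 120 N. Pads are 22 mm wide; open, the fingers measure 114 mm over their backs; the gripper's body (76 mm by 85 mm) begins 54 mm behind the grasp point. The pads swing forward as they close: fully open they stand 13 mm farther back than shut.
Start: joints at [-1.103, 0.353, 1.633, -0, 1.155, -0.002], TCP at [282.942, -557.29, 250.281] pointing down, gripper open.
Joint ranges: [-2.63, 2.63], [-0.92, 2.1], [0.06, 2.66], [-1.3, 4.44], [0, 2.69], [-3.02, 3.02]. Speed limits (rad/s): [2.22, 2.22, 2.79, 3.14, 3.14, 3.14].

INTERFACE

Orientations are given as [roll, pitch, yaw] about the fixed x, y, z axes, in that order (R = Rz(yaw) Ry(pitch) Rx(roll)).
In Python, from rig import r, cams, sign_off gives the robot as it stands.
- The arm moves only by the shell command python3 -m crank 'ROWS' [FORCE]. ROWS is JSON, a list of rows, each a list of 7 numbers: the shift along the tool's x, y, z in m, then the turn, a rotation vector about the tool's x, y, z in rad, then the closure, from 0 (fully open) to 1 (shut). In form: [[dx, dy, dz, ax, ay, az, gripper], ...]. A call has 1 to 5 rows; each row is the pose to reach, as a shift and turn from the pose commanded when the call began, along the tool's axes at that moment; what a row does not reach only later rows make up. A row lasts 1/10 s, in which the tool goes at most 50 mm and 8.59 degrees, less where a joint would pass 70% of its speed; a pose out of reach is approached as far as the arm can. A call with a gripper value outside its range is refused whole. The fingers move at their own pace and stop on an object; FORCE is the grip in N (left out, the last holds). Time passes only in rows, so rows that repeat a pose let the fingers close. It gives the time, the measured TCP pose, the force, the opening and the grip force at its end, in the units of the state.
- r.sense(): the state, without advancing time (a new reading comes with each control period).
- cams.grab_frame(name): name is "scene" or "top" or "wrist"; returns a dict with "image" (400x640x3 uint8, red, green, blue), "fx", "fy", "cx", "cy" (pixels), "D" ([k1, k2, p1, p2, k3] as OpenCV has them; the pictures are not rectified), "position" and "orientation" of the camera in the world. Camera axes: x right, y down, z forward; pixel columns grow to the right and rows downward; lengths in mm; the calibration is good to about 2 mm. A picture is of the moment at which its call begins. There is no depth.
- sign_off(): hands the job in; it is judged then, once.
The state is a dict: "clock": time; "qpos": joint angles; "qvel": joint speeds; "joint_efforts": joint torques, N m; "eef_pos": TCP position; "tcp_rot": TCP orientation; "contact_force": force on the tool from outside, world axes, zero at the start; "wrist_torque": the same for the moment, N m; "opening": opening from 0.0 (shut) to 1.0 (fully open); "grasp_force": force on a finger pad.
Only numpy, scipy, OpenCV 4.12 (cv2) and the standard library are available. Lean on these libraries where they do the work, as an engineer would, in place of code of your own. Each camera call takes 0.05 s, during which the arm holds its last target. There are 200 camera calls.

## Working session

There is one attempt and no reset: what is moved stays moved. The work goes in short steps, Python scripts to look and compute and a shell command to move; the robot and the scene stay as the last step left them, time stands still between calls to the robot, and variables do not carry over. Pictures are saved under pics/ and viewed, at most 10 in all, crops included, and the job is handed in when it is done.

```bash
mkdir -p pics
cat > h.py <<'E'
import numpy as np,cv2,json
from scipy.spatial.transform import Rotation as R
E
python3 - <<'E'
from rig import r,cams
import cv2,pickle
F={n:cams.grab_frame(n) for n in("scene","top","wrist")}
pickle.dump(F,open('f0.pkl','wb'))
for n,f in F.items():
    cv2.imwrite(f'pics/{n}0.png',f['image'][:,:,::-1]); print(n,{k:v for k,v in f.items() if k!='image'})
print(r.sense(),r.finger_overhang)
E
```

```text
scene {'fx': 507.78510236825673, 'fy': 507.78510236825673, 'cx': 319.4208284473737, 'cy': 204.29976452130265, 'D': array([-0.03040271,  0.        ,  0.        ,  0.        ,  0.        ]), 'position': array([   1.27349961, -900.39051953,  710.11281534]), 'orientation': array([-2.29525537, -0.00441709, -0.7708227 ])}
top {'fx': 460.1519280829084, 'fy': 460.1519280829084, 'cx': 319.2332445785258, 'cy': 209.38188987084465, 'D': array([-0.0275694,  0.       ,  0.       ,  0.       ,  0.       ]), 'position': array([ 339.93415696, -394.66907495,  934.68504547]), 'orientation': array([-2.98661636e+00,  1.66059124e-03, -1.56660245e+00])}
wrist {'fx': 285.4438100572212, 'fy': 285.4438100572212, 'cx': 319.8689934905666, 'cy': 202.34877803024514, 'D': array([-0.04704831,  0.        ,  0.        ,  0.        ,  0.        ]), 'position': array([ 343.38326836, -525.34096561,  372.59308241]), 'orientation': array([ 2.86891014e+00,  2.54155697e-03, -1.09976797e+00])}
{'clock': 0.15, 'qpos': array([-1.10340951e+00,  3.53502836e-01,  1.63393175e+00,  6.08255773e-08,
        1.15521167e+00, -2.37781675e-03]), 'qvel': array([ 0.00063592, -0.00124004, -0.00315278, -0.0011497 , -0.00060558,
       -0.00046244]), 'joint_efforts': array([-8.69261639e-04, -6.05635786e+01, -3.42338455e+01, -3.92438585e-05,
        6.16818274e-03,  3.49450261e-05]), 'eef_pos': array([ 282.78633509, -556.99564427,  249.73903244]), 'tcp_rot': array([-3.14053906e+00, -2.56088633e-06,  4.69764603e-01]), 'contact_force': array([ 0.19421731, -0.40646951,  0.11403219]), 'wrist_torque': array([-0.02330461,  0.02077227,  0.01209679]), 'grasp_force': 0.0, 'opening': 1.0031708010718694} 19.0
```

View pics/top0.png

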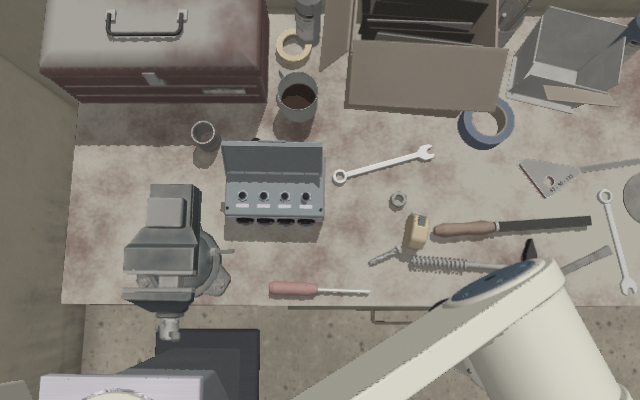

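View pics/scene0.png

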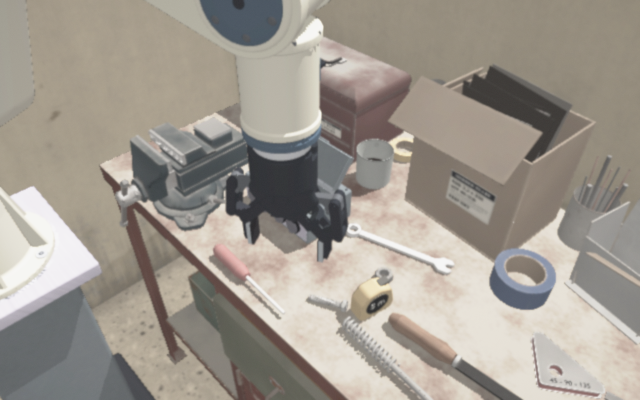

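```bash
cat > h.py <<'E'
import numpy as np,cv2,pickle
from scipy.spatial.transform import Rotation as Ro
def ray(f,uv):
    K=np.array([[f['fx'],0,f['cx']],[0,f['fy'],f['cy']],[0,0,1]])
    p=cv2.undistortPoints(np.array(uv,float).reshape(-1,1,2),K,f['D'])[:,0]
    return np.c_[p,np.ones(len(p))]@Ro.from_euler('xyz',f['orientation']).as_matrix().T
def plane(f,uv,z):
    d=ray(f,uv); return f['position']+d*((z-f['position'][2])/d[:,2])[:,None]
def proj(f,P):
    K=np.array([[f['fx'],0,f['cx']],[0,f['fy'],f['cy']],[0,0,1]])
    M=Ro.from_euler('xyz',f['orientation']).as_matrix().T
    return cv2.projectPoints(np.array(P,float).reshape(-1,3),cv2.Rodrigues(M)[0],-M@f['position'],K,f['D'])[0][:,0]
E
python3 - <<'E'
from h import *
F=pickle.load(open('f0.pkl','rb'))
cv2.imwrite('pics/topc.png',cv2.resize(F['top']['image'][125:245,205:345,::-1],None,fx=5,fy=5,interpolation=cv2.INTER_CUBIC)[:600,:700])
f=F['top']
print(plane(f,[[242,196],[264,196],[285,196],[306,196],[228,216],[323,217]],80).round())
E
```

```text
[[ 498. -247.   80.]
 [ 499. -288.   80.]
 [ 499. -328.   80.]
 [ 499. -368.   80.]
 [ 460. -221.   80.]
 [ 459. -400.   80.]]
```

View pics/topc.png

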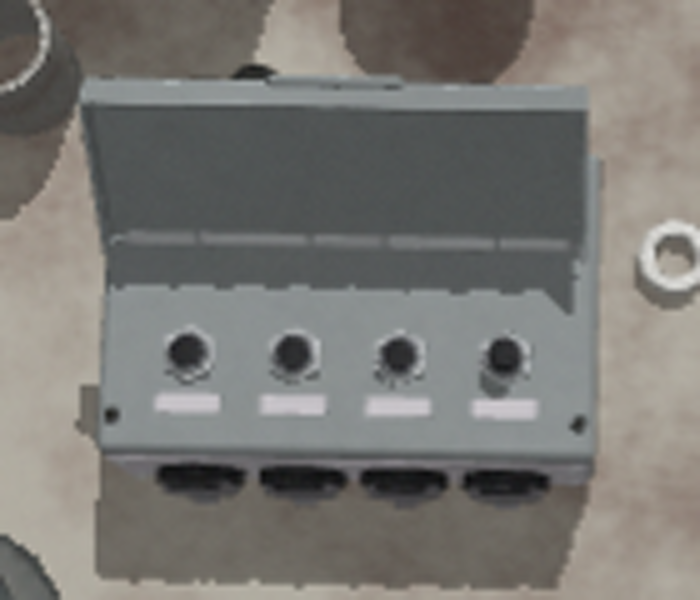

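View pics/wrist0.png

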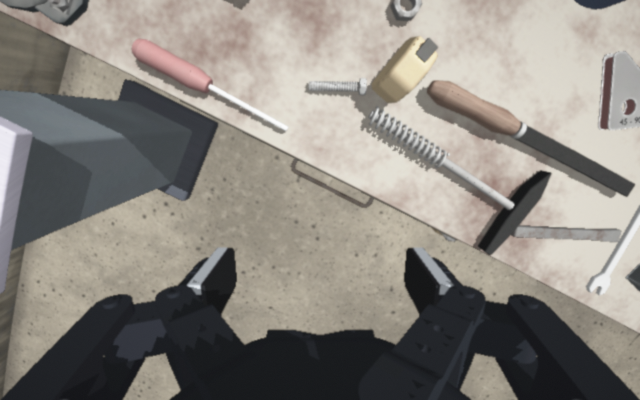

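The wrist and top views show no occlusion of the breakers. The rightmost one, at about (306,196) in the top image, throws a longer shadow and looks tripped. I'll move above it and confirm from close by.

```bash
python3 - <<'E'
from h import *
F=pickle.load(open('f0.pkl','rb'));f=F['top']
c=lambda a:np.array(a)/5+[205-.4,125-.4]
b=plane(f,c([[188,350],[293,353],[400,355]]),84);t=plane(f,c([[505,356]]),92)
print(b.round(1),t.round(1))
e=plane(f,c([[103,450],[590,460]]),75);print(e.round(1))
h=plane(f,c([[115,238],[575,246]]),90);print(h.round(1))
for e in(b[2]-b[0],e[1]-e[0],h[1]-h[0]): print(np.arctan2(e[0],-e[1]))
print(plane(f,c([[85,90],[588,95]]),142).round(1))
print('cup rim back/front',plane(f,[[298,76],[298,100],[298,120]],90).round(), 'carton flap',plane(f,[[345,108],[505,112]],100).round())
E
python3 -m crank '[[0.045,-0.024,0,0,0,0.12,1],[0.09,-0.048,0,0,0,0.24,1],[0.135,-0.072,0,0,0,0.36,1],[0.18,-0.096,0,0,0,0.48,1],[0.231,-0.124,0,0,0,0.49,1]]'
```

```text
[[ 500.4 -247.6   84. ]
 [ 499.4 -287.2   84. ]
 [ 498.8 -327.5   84. ]] [[ 497.1 -367.2   92. ]]
[[ 463.6 -215.    75. ]
 [ 460.5 -399.1   75. ]]
[[ 542.1 -219.7   90. ]
 [ 539.6 -393.1   90. ]]
-0.020278373532211957
-0.016683591702757773
-0.014454777314124154
[[ 583.9 -217.8  142. ]
 [ 582.6 -397.6  142. ]]
cup rim back/front [[ 735. -350.   90.]
 [ 686. -351.   90.]
 [ 645. -351.   90.]] carton flap [[ 666. -441.  100.]
 [ 660. -747.  100.]]
clock: 0.65
eef_pos: [426.6, -350.5, 250.2]
tcp_rot: [-3.142, 0.0, -0.025]
contact_force: [-0.0, -0.4, -0.2]
opening: 0.146
grasp_force: 0.0
```

Run:
```python
from rig import r,cams
from h import *
F={n:cams.grab_frame(n) for n in("wrist","scene")}
pickle.dump(F,open('f1.pkl','wb'));f=F['wrist']
cv2.imwrite('pics/w1.png',f['image'][:,:,::-1]);print(f['position'],f['orientation'],r.sense()['eef_pos'],r.sense()['opening'],r.sense()['tcp_rot'])
print(proj(f,[[498,-367,92],[498,-367,84],[499,-327.5,84],[500.4,-248,84]]))
```

```text
[ 494.54970232 -351.3740276   373.16122806] [ 2.86824692e+00  1.40162749e-03 -1.59436913e+00] [ 428.39654334 -347.68594945  250.15767617] 0.005098456170189257 [-3.13974592e+00 -4.91930706e-04 -1.62399862e-02]
[[336.66351057 118.48283431]
 [336.20892817 118.5971953 ]
 [295.72685385 118.54071045]
 [215.01100424 119.55839527]]
```

View pics/w1.png

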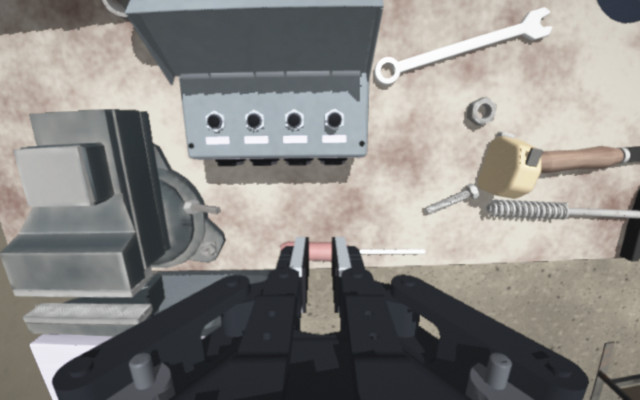

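Run:
```python
from rig import r,cams
from h import *
f=cams.grab_frame('wrist');pickle.dump(f,open('f2.pkl','wb'))
a=cv2.resize(f['image'][95:160,195:355,::-1],None,fx=5,fy=5,interpolation=cv2.INTER_CUBIC)
cv2.imwrite('pics/w2.png',a);print(f['position'],r.sense()['eef_pos'])
```

```text
[ 496.29865397 -348.22051377  373.15052499] [ 427.23576747 -349.81341145  250.18038425]
```

View pics/w2.png

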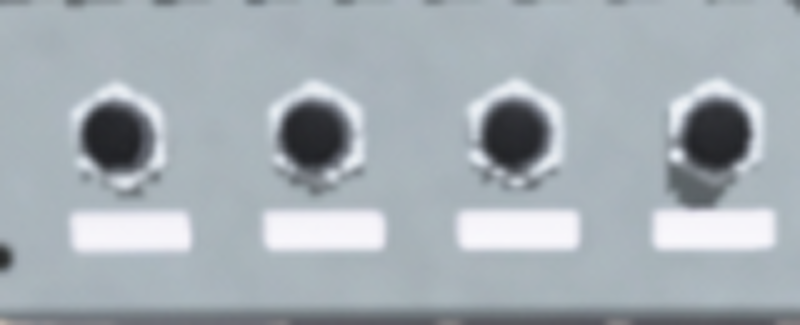

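The crop shows that the rightmost breaker is tripped: its long shadow is at crop (695,185) and its button top at crop (717,134).

```bash
python3 - <<'E'
from h import *
f=pickle.load(open('f2.pkl','rb'))
c=lambda a:np.array(a)/5+[195-.4,95-.4]
print(plane(f,c([[116,136],[312,135],[515,134]]),84).round(1),plane(f,c([[717,134]]),92).round(1))
E
python3 -m crank '[[0,0,0,0,0,0,1]]'
```

```text
[[ 499.2 -246.8   84. ]
 [ 498.5 -285.7   84. ]
 [ 498.  -325.5   84. ]] [[ 497.3 -364.6   92. ]]
clock: 0.9
eef_pos: [425.9, -352.3, 250.3]
tcp_rot: [3.141, 0.0, -0.019]
contact_force: [1.1, 0.0, -0.3]
opening: -0.004
grasp_force: 0.0
```

```bash
python3 -m crank '[[0.03,0.006,0.03,0,0,0,1],[0.06,0.0127,0.06,0,0,0,1],[0.0718,0.0127,0.1,0,0,0,1],[0.0718,0.0127,0.125,0,0,0,1],[0.0718,0.0127,0.125,0,0,0,1]]'
python3 - <<'E'
from rig import r,cams
from h import *
F={n:cams.grab_frame(n) for n in("wrist","scene","top")}
pickle.dump(F,open('f3.pkl','wb'))
s=r.sense();print(s['eef_pos'],s['tcp_rot'],s['contact_force'])
a=cv2.resize(F['wrist']['image'][100:330,180:460,::-1],None,fx=1.6,fy=1.6)
b=cv2.resize(F['top']['image'][120:260,200:360,::-1],None,fx=2.3,fy=2.3)
h=max(a.shape[0],b.shape[0]);a=cv2.copyMakeBorder(a,0,h-a.shape[0],0,0,0);b=cv2.copyMakeBorder(b,0,h-b.shape[0],0,0,0)
cv2.imwrite('pics/m3.png',np.hstack([a,b])[:,:800])
E
```

```text
clock: 1.4
eef_pos: [494.5, -366.3, 121.2]
tcp_rot: [-3.138, 0.006, -0.022]
contact_force: [-0.5, 0.4, 0.5]
opening: -0.003
grasp_force: 0.0
[ 497.26860779 -367.73164208  126.44023019] [ 3.14078604e+00 -8.74936749e-04 -2.15591465e-02] [ 0.82913271 -0.62384871  0.35698726]
```

View pics/m3.png

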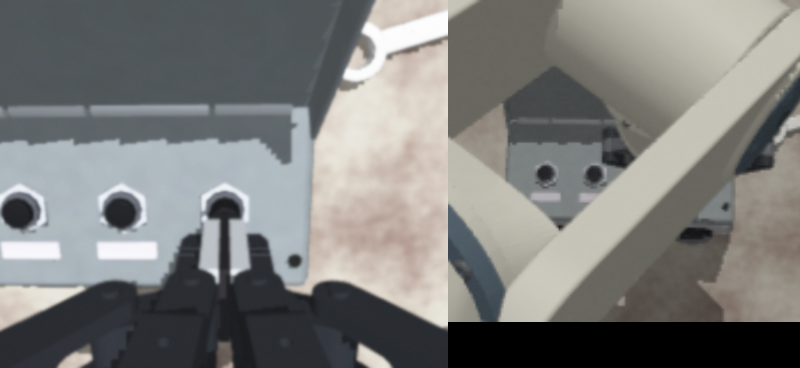

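The fingertips (crop 225,220) line up sideways with the tripped button (crop 225,207). I'll check the fore-aft alignment by projection.

Run:
```python
from h import *
f=pickle.load(open('f3.pkl','rb'))['wrist']
print(f['position'],f['orientation'])
uv=lambda a:np.array(a)/1.6+[180,100]
print('tip front',plane(f,uv([[225,218]]),107),plane(f,uv([[225,218]]),111))
print('nut c',plane(f,uv([[225,206],[121,208],[20,210]]),79))
print('btn back edge',plane(f,uv([[224,197]]),92), 'btn home ctr',plane(f,uv([[121,213],[19,213]]),84))
```

```text
[ 563.23237644 -367.46672131  243.71975509] [ 2.8622013   0.00528451 -1.59134134]
tip front [[ 505.82036409 -365.95472755  107.        ]] [[ 507.50006319 -365.99896384  111.        ]]
nut c [[ 499.05121479 -365.74381196   79.        ]
 [ 498.92534481 -325.42698161   79.        ]
 [ 498.69081826 -285.47043833   79.        ]]
btn back edge [[ 507.52076677 -365.59404655   92.        ]] btn home ctr [[ 498.86061844 -326.53159425   84.        ]
 [ 499.43397957 -287.38724946   84.        ]]
```

```bash
python3 -m crank '[[0.002,0,0.006,0,0,0,1],[0.002,0,0.012,0,0,0,1],[0.002,0,0.015,0,0,0,1],[0.002,0,0.017,0,0,0,1],[0.002,0,0.017,0,0,0,1]]'
python3 -m crank '[[0,0,0.001,0,0,0,1],[0,0,0.002,0,0,0,1],[0,0,0.003,0,0,0,1],[0,0,0.003,0,0,0,1]]'
```

```text
clock: 2.05
eef_pos: [499.5, -366.4, 108.3]
tcp_rot: [3.141, -0.0, -0.02]
contact_force: [0.7, -0.4, -1.1]
opening: -0.0
grasp_force: 0.0
clock: 2.45
eef_pos: [499.5, -366.4, 105.2]
tcp_rot: [3.142, -0.0, -0.02]
contact_force: [-1.2, -0.5, 2.1]
opening: -0.0
grasp_force: 0.8
```

```bash
python3 -m crank '[[0,0,0.001,0,0,0,1],[0,0,0.001,0,0,0,1],[0,0,0.002,0,0,0,1],[0,0,0.002,0,0,0,1]]'
python3 -m crank '[[0,0,0.0005,0,0,0,1],[0,0,0.0005,0,0,0,1]]'
```

```text
clock: 2.85
eef_pos: [499.5, -366.4, 103.2]
tcp_rot: [3.142, -0.0, -0.02]
contact_force: [0.3, 0.5, 2.0]
opening: 0.002
grasp_force: 0.7
clock: 3.05
eef_pos: [499.5, -366.4, 103.0]
tcp_rot: [3.142, -0.0, -0.02]
contact_force: [-0.3, -0.2, 5.4]
opening: 0.001
grasp_force: 2.6
```

```bash
python3 -m crank '[[0,0,0.0005,0,0,0,1],[0,0,0.0005,0,0,0,1]]'
```

```text
clock: 3.25
eef_pos: [499.6, -366.4, 103.0]
tcp_rot: [3.141, -0.0, -0.02]
contact_force: [-2.3, 1.8, 9.4]
opening: -0.001
grasp_force: 4.7
```

The button is home: a firm stop at TCP z = 103.0 mm with 9.4 N. Next I'll lift off and go over to behind the cover.

```bash
python3 -m crank '[[0,0,-0.01,0,0,0,1],[0,0,-0.05,0,0,0,1],[0,0,-0.09,0,0,0,1],[0,0,-0.13,0,0,0,1],[0,0,-0.13,0,0,0,1]]'
python3 -m crank '[[0.03,-0.02,0,0,0,0,1],[0.06,-0.04,0,0,0,0,1],[0.09,-0.06,0,0,0,0,1],[0.111,-0.0787,0,0,0,0,1],[0.111,-0.0787,0,0,0,0,1]]'
python3 - <<'E'
from rig import r,cams
from h import *
F={n:cams.grab_frame(n) for n in("wrist","scene","top")}
pickle.dump(F,open('f4.pkl','wb'))
a=cv2.resize(F['wrist']['image'][:,100:540,::-1],None,fx=.9,fy=.9)
b=cv2.resize(F['scene']['image'][90:270,180:400,::-1],None,fx=1.8,fy=1.8)
h=max(a.shape[0],b.shape[0]);a=cv2.copyMakeBorder(a,0,h-a.shape[0],0,0,0);b=cv2.copyMakeBorder(b,0,h-b.shape[0],0,0,0)
cv2.imwrite('pics/m4.png',np.hstack([a,b])[:,:800])
E
```

```text
clock: 3.75
eef_pos: [501.9, -368.1, 238.6]
tcp_rot: [3.136, -0.008, -0.02]
contact_force: [-0.2, -0.7, 0.4]
opening: -0.001
grasp_force: 0.0
clock: 4.25
eef_pos: [614.1, -287.4, 231.6]
tcp_rot: [-3.141, -0.0, -0.017]
contact_force: [-0.2, -0.8, 0.1]
opening: 0.002
grasp_force: 0.0
```

View pics/m4.png

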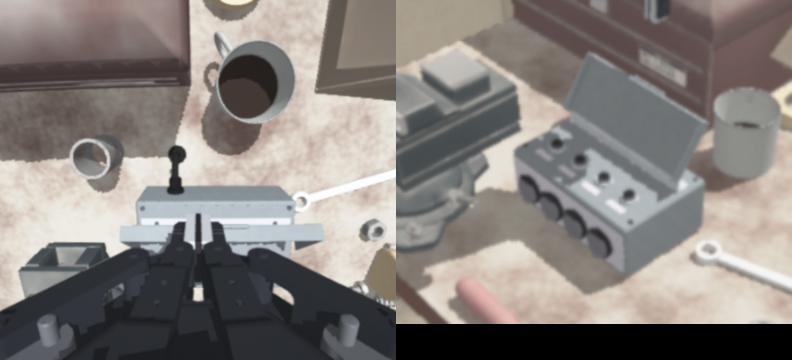

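All four buttons now look alike in the scene crop, and the mug is clear of the path. I'll check how far back the cover edge reaches.

Run:
```python
from h import *
F=pickle.load(open('f4.pkl','rb'))
f=F['wrist']
uv=lambda a:np.array(a)/.9+[100,0]
print('edge',plane(f,uv([[125,226],[310,226],[310,245]]),145).round(),'tip',plane(f,uv([[198,213]]),213).round())
print('mug',plane(f,uv([[250,122],[215,80]]),95).round())
s=F['scene'];q=lambda a:np.array(a)/1.8+[180,90]
print('scene edge corners px',q([[588,54],[707,130]])-[396/1.8,0])
for z in(135,140,145,150): print(z,plane(s,q([[588,54],[707,130]])-[396/1.8,0],z).round().tolist())
```

```text
edge [[ 584. -221.  145.]
 [ 581. -387.  145.]
 [ 562. -389.  145.]] tip [[ 623. -287.  213.]]
mug [[ 670. -339.   95.]
 [ 710. -304.   95.]]
scene edge corners px [[286.66666667 120.        ]
 [352.77777778 162.22222222]]
135 [[593.0, -196.0, 135.0], [585.0, -394.0, 135.0]]
140 [[588.0, -202.0, 140.0], [580.0, -398.0, 140.0]]
145 [[582.0, -208.0, 145.0], [575.0, -402.0, 145.0]]
150 [[577.0, -214.0, 150.0], [570.0, -407.0, 150.0]]
```

```bash
python3 -m crank '[[0,0,0.03,0,0,0,1],[0,0,0.06,0,0,0,1],[0,0,0.085,0,0,0,1],[0,0,0.098,0,0,0,1],[0,0,0.098,0,0,0,1]]'
python3 -m crank '[[-0.006,0,0,0,0,0,1],[-0.012,0,0,0,0,0,1],[-0.018,0,0,0,0,0,1],[-0.024,0,0,0,0,0,1],[-0.03,0,0,0,0,0,1]]'
```

```text
clock: 4.9
eef_pos: [610.2, -290.2, 132.5]
tcp_rot: [-3.14, 0.003, -0.021]
contact_force: [-1.0, -0.2, -0.8]
opening: -0.0
grasp_force: 0.0
clock: 5.4
eef_pos: [582.5, -289.6, 135.5]
tcp_rot: [3.141, -0.003, -0.02]
contact_force: [8.2, 1.7, 15.9]
opening: -0.0
grasp_force: 0.7
```

The upward force suggests the cover edge has caught under a ledge on the finger. I'll back off and push with the tips higher.

```bash
python3 -m crank '[[0.01,0,0,0,0,0,1],[0.012,0,0,0,0,0,1],[0.012,0,-0.012,0,0,0,1],[0.012,0,-0.022,0,0,0,1],[0.012,0,-0.022,0,0,0,1]]'
python3 -m crank '[[-0.006,0,0,0,0,0,1],[-0.012,0,0,0,0,0,1],[-0.018,0,0,0,0,0,1],[-0.018,0,0,0,0,0,1]]'
```

```text
clock: 5.9
eef_pos: [594.9, -290.1, 158.4]
tcp_rot: [3.14, -0.002, -0.02]
contact_force: [-0.4, -0.5, -0.2]
opening: -0.003
grasp_force: 0.0
clock: 6.3
eef_pos: [574.9, -289.2, 156.1]
tcp_rot: [-3.141, 0.001, -0.021]
contact_force: [-0.2, -0.5, 0.1]
opening: 0.002
grasp_force: 0.0
```

```bash
python3 -m crank '[[-0.005,0,-0.004,0,0,0,1],[-0.01,0,-0.006,0,0,0,1],[-0.015,0,-0.006,0,0,0,1],[-0.02,0,-0.006,0,0,0,1]]'
python3 -m crank '[[-0.005,0,0,0,0,0,1],[-0.01,0,0,0,0,0,1],[-0.015,0,0,0,0,0,1]]'
```

```text
clock: 6.7
eef_pos: [555.7, -288.9, 162.5]
tcp_rot: [3.141, -0.0, -0.02]
contact_force: [0.6, 0.3, 1.7]
opening: 0.002
grasp_force: 0.5
clock: 7.0
eef_pos: [540.5, -288.5, 162.2]
tcp_rot: [-3.141, 0.0, -0.02]
contact_force: [1.4, -0.2, -0.1]
opening: -0.002
grasp_force: 0.4
```

```bash
python3 -m crank '[[-0.006,0,0,0,0,0,1],[-0.012,0,0.001,0,0,0,1],[-0.018,0,0.003,0,0,0,1],[-0.024,0,0.007,0,0,0,1],[-0.029,0,0.012,0,0,0,1]]'
python3 -m crank '[[-0.003,0,0.005,0,0,0,1],[-0.006,0,0.01,0,0,0,1],[-0.009,0,0.015,0,0,0,1],[-0.011,0,0.02,0,0,0,1],[-0.012,0,0.024,0,0,0,1]]'
```

```text
clock: 7.5
eef_pos: [511.4, -287.9, 150.0]
tcp_rot: [3.142, 0.0, -0.02]
contact_force: [-0.3, 0.6, 0.6]
opening: -0.001
grasp_force: 0.3
clock: 8.0
eef_pos: [499.7, -287.6, 125.7]
tcp_rot: [-3.141, 0.0, -0.02]
contact_force: [-0.1, 0.9, 1.1]
opening: -0.0
grasp_force: 0.2
```

```bash
python3 -m crank '[[-0.001,0,0.003,0,0,0,1],[-0.002,0,0.006,0,0,0,1],[-0.003,0,0.009,0,0,0,1],[-0.004,0,0.012,0,0,0,1],[-0.004,0,0.012,0,0,0,1]]'
python3 -m crank '[[0,0,0.001,0,0,0,1],[0,0,0.002,0,0,0,1],[0,0,0.002,0,0,0,1]]'
```

```text
clock: 8.5
eef_pos: [495.7, -287.5, 113.9]
tcp_rot: [-3.141, 0.001, -0.02]
contact_force: [-0.4, 0.1, 0.2]
opening: -0.003
grasp_force: 0.0
clock: 8.8
eef_pos: [496.1, -287.6, 112.3]
tcp_rot: [3.142, -0.0, -0.02]
contact_force: [0.3, 0.4, 0.1]
opening: -0.004
grasp_force: 0.0
```

Run:
```python
from rig import r,cams
from h import *
F={n:cams.grab_frame(n) for n in("wrist","scene")}
pickle.dump(F,open('f5.pkl','wb'))
a=cv2.resize(F['wrist']['image'][:,100:540,::-1],None,fx=.9,fy=.9)
b=cv2.resize(F['scene']['image'][90:270,180:400,::-1],None,fx=1.8,fy=1.8)
h=max(a.shape[0],b.shape[0]);a=cv2.copyMakeBorder(a,0,h-a.shape[0],0,0,0);b=cv2.copyMakeBorder(b,0,h-b.shape[0],0,0,0)
cv2.imwrite('pics/m5.png',np.hstack([a,b])[:,:800])
```

```text
(no output)
```

View pics/m5.png

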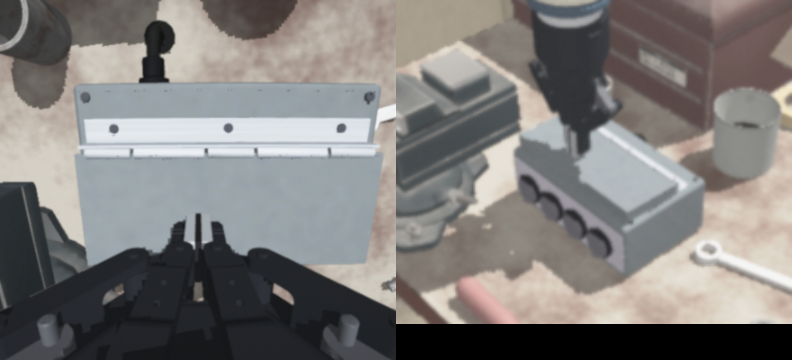

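The cover is down over the breakers, nearly shut, with the fingers on top of it. I'll press gently down onto the bumpers.

```bash
python3 -m crank '[[0,0,0.0005,0,0,0,1],[0,0,0.001,0,0,0,1],[0,0,0.0015,0,0,0,1],[0,0,0.0015,0,0,0,1]]'
python3 -m crank '[[0,0,0.0005,0,0,0,1],[0,0,0.001,0,0,0,1],[0,0,0.001,0,0,0,1]]'
```

```text
clock: 9.3
eef_pos: [496.0, -287.6, 110.7]
tcp_rot: [3.142, -0.0, -0.02]
contact_force: [-0.6, 0.4, 0.5]
opening: -0.004
grasp_force: 0.0
clock: 9.6
eef_pos: [496.0, -287.6, 110.1]
tcp_rot: [-3.142, 0.0, -0.02]
contact_force: [-1.6, 1.4, 3.2]
opening: -0.003
grasp_force: 2.1
```

```bash
python3 -m crank '[[0,0,0.0007,0,0,0,1],[0,0,0.0007,0,0,0,1],[0,0,0.0007,0,0,0,1]]'
python3 -m crank '[[0,0,0.0007,0,0,0,1],[0,0,0.0007,0,0,0,1],[0,0,0.0007,0,0,0,1]]'
```

```text
clock: 9.9
eef_pos: [496.0, -287.7, 110.0]
tcp_rot: [3.141, -0.0, -0.02]
contact_force: [-2.7, 2.0, 11.2]
opening: 0.0
grasp_force: 5.7
clock: 10.2
eef_pos: [496.1, -287.7, 109.9]
tcp_rot: [3.141, -0.0, -0.02]
contact_force: [-5.1, 2.2, 18.3]
opening: 0.004
grasp_force: 9.1
```

```bash
python3 -m crank '[[0,0,-0.01,0,0,0,1],[0,0,-0.05,0,0,0,1],[0,0,-0.09,0,0,0,1],[0,0,-0.13,0,0,0,1],[0,0,-0.14,0,0,0,1]]'
python3 -m crank '[[0,0,0,0,0,0,1],[0,0,0,0,0,0,1],[0,0,0,0,0,0,1]]'
python3 - <<'E'
from rig import r,cams
from h import *
F={n:cams.grab_frame(n) for n in("wrist","scene")}
a=cv2.resize(F['wrist']['image'][:,100:540,::-1],None,fx=.9,fy=.9)
b=cv2.resize(F['scene']['image'][90:290,180:400,::-1],None,fx=1.8,fy=1.8)
cv2.imwrite('pics/m6.png',np.hstack([a,b])[:,:800])
E
```

```text
clock: 10.7
eef_pos: [497.9, -288.7, 253.2]
tcp_rot: [3.138, -0.006, -0.02]
contact_force: [-0.4, -0.2, -0.2]
opening: -0.004
grasp_force: 0.0
clock: 11.0
eef_pos: [495.2, -287.1, 246.5]
tcp_rot: [-3.14, 0.003, -0.02]
contact_force: [1.0, -0.2, -0.5]
opening: 0.002
grasp_force: 0.0
```

View pics/m6.png

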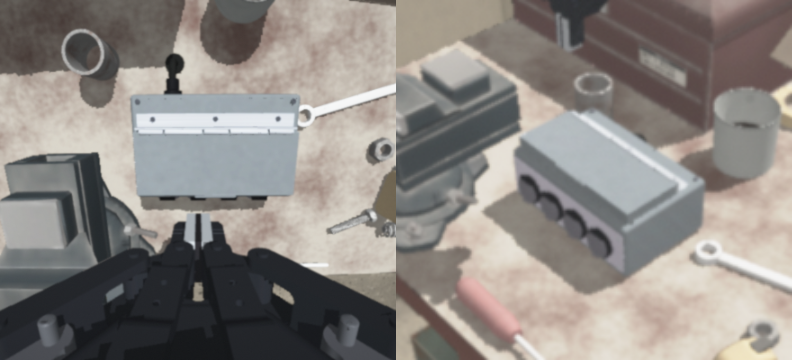

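The cover lies flat and shut (scene crop, about 600,165), the bystanders are where they were, and the arm is clear.

```bash
python3 -c "
from rig import sign_off
print(sign_off())"
```

```text
the job is handed in; nothing more can be done
None
```

I pressed the tripped breaker (the rightmost) home to its firm stop at about 9 N, pushed the cover shut onto its bumpers at about 19 N, withdrew the arm clear and handed the job in at about 11 s; sign-off returned no verdict.

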